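# Switch on the food warmer in its proper order

## Robot

A 7-joint arm with a two-finger parallel gripper is mounted at the origin on the work surface; the furniture and walls round the work are solid. World frame = base frame: x ahead of the robot, y to its left, z up, the work surface at z = 0. Lengths are in m, angles in rad, forces in N, time in s.
With the tool pointing down it reaches from about 0.4 to 0.85 m from the base axis. Payload 4.4 kg.
Tool frame: the origin (TCP) lies on the mounting face of the last link; the fingertips stand 199 mm ahead of it and the grasp point (between the pads) lies 180 mm ahead of it (grip_depth is the y of the grasp point in the tool frame, in m); y points along the fingers, x is the direction in which the jaws open and shut, and the axes are right-handed (so a half turn about y gives the same grasp; the last joint's range is limited). The gripper opens to 94 mm and grips with 3 to 60 N. Pads are 16 mm wide; open, the fingers measure 119 mm over their backs; the gripper's body (75 mm by 177 mm) begins 78 mm behind the grasp point.
Start: joints at [-1.209, 0.628, 0.038, 1.517, -0.027, 0.996, -0.02], TCP at [0.27, 0.591, 0.405] pointing down, gripper open.
Joint ranges: [-3.06, 3.06], [-0.37, 2.12], [-1.25, 1.32], [0.18, 2.47], [-1.1, 4.24], [0.23, 1.98], [-2.94, 2.94]. Speed limits (rad/s): [2.57, 2.57, 3.14, 3.14, 3.14, 3.14, 3.14].

## Interface

Orientations are given as a rotation vector (axis times angle).
In Python, from station import move_ptp, move_linear, move_j, command_gripper, wait, ik, camera, IKError, hand_in, read_clock, read_joints, read_qd, read_joint_torque, read_position, read_tcp_rot, read_contact_force, read_moment, read_finger_gap, grip_depth gives the robot as it stands. Calls block until the motion is done:
- move_ptp(position, orientation): joint-space move of the TCP to a pose.
- move_linear(position, attitude=None, speed=0.15, contact_N=None): straight line of the TCP; attitude=None keeps the orientation; speed is the mean speed in m/s. With contact_N (N) it stops when the force on the tool has changed by that much, and returns True; else False.
- move_j(angles): joint-space move.
- command_gripper(opening, strength=None): opening from 0.0 (shut) to 1.0 (fully open); strength is the grip in N (None keeps the last); returns when the fingers have stopped.
- wait(seconds).
- ik(position, orientation): joint angles nearest the present ones, or None.
- camera(name): name is "side" or "top" or "wrist"; returns a dict with "pixels" (400x640x3 uint8, red, green, blue), "mtx" (3x3 intrinsics, pixels), "dist_coeffs" ([k1, k2, p1, p2, k3] as OpenCV has them; the pictures are not rectified), "R" (3x3) and "t" (3): a world point X has camera coordinates R X + t. Camera axes: x right, y down, z forward; pixel columns grow to the right and rows downward; lengths in m; the calibration is good to about 2 mm. A picture is of the moment at which its call begins. There is no depth.
A pose or a line that the arm cannot do raises IKError and nothing moves.
- hand_in(): hands the job in, once; it reports no verdict.
Readings, each from a call of its own:
- read_clock(): time.
- read_joints(): joint angles.
- read_qd(): joint speeds.
- read_joint_torque(): joint torques, N m.
- read_position(): TCP position.
- read_tcp_rot(): TCP orientation.
- read_contact_force(): force on the tool from outside, world axes, zero at the start.
- read_moment(): the same for the moment, N m.
- read_finger_gap(): opening from 0.0 (shut) to 1.0 (fully open).
Only numpy, scipy, OpenCV 4.12 (cv2) and the standard library are available. Lean on these libraries where they do the work, as an engineer would, in place of code of your own. Each camera call takes 0.05 s, during which the arm holds its last target.

## Task

Switch on the food warmer by tapping down the raised half of its three rocker switches with the fingertips, one after the other and lightly, each fully over to on: first green (mains), then blue (fan), last red (heating). Grasp nothing, and leave the mug on the hot plate, the kitchen timer and the dropper bottle where they are; finish with all three switches on and the hand clear.

Things in the scene. Friction and masses are not known exactly. Their poses are not given: they have to be found in the camera images.
- warmer: White food warmer on the worktop, 260 (its x) by 320 (its y) by 50 mm high, fixed to the table. Origin: centre of its underside; z up. A round steel hot plate 176 mm across lies on its +y half; on its -y half, 105 mm from the centre line, stands a column of three rocker switches 80 mm apart along its x. The switches have the same yaw as the warmer; which colour is in which place varies.
- switch_mains: Black surround of the green mains rocker switch, 52 (x) by 76 (y) by 7 mm, fixed on the warmer. Origin: centre of its underside, 51 mm above the table; z up, same yaw as the warmer. The rocker's hinge lies along its x axis, 12 mm above the origin.
- rocker_mains (a joint): Green mains rocker, 34 by 60 mm, a shallow V. 0 = off: its -y half (white dash) slopes up outward by 0.42 rad, outer edge 12 mm above the hinge. Press that half down to 0.3 rad = on, its stop (edge 3.5 mm above the hinge). Turning it takes 2 to 3 N at the edge; friction keeps it where left. Rocker and hinge sit on a spring and sink 1 mm per 2.5 N, at most 6 mm.
- mains_face (a point): Middle of the upper face of the -y half (the half to press) of the green mains rocker, 18 mm from its hinge; moves with the rocker (70 mm above the table when off, 65 mm when on). Its axes are those of the surround, tilting with the rocker.
- switch_fan: Black surround of the blue cooling fan rocker switch, 52 (x) by 76 (y) by 7 mm, fixed on the warmer. Origin: centre of its underside, 51 mm above the table; z up, same yaw as the warmer. The rocker's hinge lies along its x axis, 12 mm above the origin.
- rocker_fan (a joint): Blue cooling fan rocker, 34 by 60 mm, a shallow V. 0 = off: its -y half (white dash) slopes up outward by 0.42 rad, outer edge 12 mm above the hinge. Press that half down to 0.3 rad = on, its stop (edge 3.5 mm above the hinge). Turning it takes 2 to 3 N at the edge; friction keeps it where left. Rocker and hinge sit on a spring and sink 1 mm per 2.5 N, at most 6 mm.
- fan_face (a point): Middle of the upper face of the -y half (the half to press) of the blue cooling fan rocker, 18 mm from its hinge; moves with the rocker (70 mm above the table when off, 65 mm when on). Its axes are those of the surround, tilting with the rocker.
- switch_heat: Black surround of the red heating rocker switch, 52 (x) by 76 (y) by 7 mm, fixed on the warmer. Origin: centre of its underside, 51 mm above the table; z up, same yaw as the warmer. The rocker's hinge lies along its x axis, 12 mm above the origin.
- rocker_heat (a joint): Red heating rocker, 34 by 60 mm, a shallow V. 0 = off: its -y half (white dash) slopes up outward by 0.42 rad, outer edge 12 mm above the hinge. Press that half down to 0.3 rad = on, its stop (edge 3.5 mm above the hinge). Turning it takes 2 to 3 N at the edge; friction keeps it where left. Rocker and hinge sit on a spring and sink 1 mm per 2.5 N, at most 6 mm.
- heat_face (a point): Middle of the upper face of the -y half (the half to press) of the red heating rocker, 18 mm from its hinge; moves with the rocker (70 mm above the table when off, 65 mm when on). Its axes are those of the surround, tilting with the rocker.
- mug: Dark enamel mug, 88 by 112 (with handle) by 80 mm high, standing loose on the hot plate, whose top is 56 mm above the table. Origin: centre of its underside. To be left alone.
- timer: Round kitchen timer, cream above and red below, 70 mm across and 60 mm high, loose on the table beside the switches. Origin: centre of its underside. To be left alone.
- dropper: Small brown dropper bottle with a black top, 33 mm across and 102 mm high, standing loose on the table beside the switches. Origin: centre of its underside. To be left alone.

How it is judged:
On the way, in this order (a step that is already met when the one before it is completed fails the run):
1. the green mains rocker is on, blue and red still off (value of joint rocker_mains above 0.24 rad and value of joint each of rocker_fan, rocker_heat below 0.12 rad), for 0.1 s.
2. the blue fan rocker is on too, red still off, and the green one is no longer touched (value of joint each of rocker_mains, rocker_fan above 0.24 rad and value of joint rocker_heat below 0.12 rad and contact force between anything else and switch_mains below 0.3 N), for 0.1 s.
3. the red heating rocker is on too, and the blue one is no longer touched (value of joint each of rocker_mains, rocker_fan, rocker_heat above 0.24 rad and contact force between anything else and switch_fan below 0.3 N), for 0.1 s.
At the end, for the whole second after the job is handed in: All three rockers stand on (each beyond 0.24 of its 0.3 rad); mug, timer and bottle at rest within 15 mm of where they stood and upright within 0.2 rad (value of joint each of rocker_mains, rocker_fan, rocker_heat above 0.24 rad and distance of each of mug, timer, dropper from where it was at the start of the episode below 0.015 m and angle between each of mug, timer, dropper's own z axis and vertical below 0.2 rad and linear speed of each of mug, timer, dropper below 0.02 m/s); the robot touches nothing.
It fails at once if the blue fan switch goes over while the green mains is off (value of joint rocker_fan above 0.15 rad and value of joint rocker_mains below 0.15 rad).
It fails at once if the red heating switch goes over while the green mains or the blue fan is off (value of joint rocker_heat above 0.15 rad and value of joint any of rocker_mains, rocker_fan below 0.15 rad).
It fails at once if a switch is pressed harder than 20 N (contact force between anything else and switch_mains above 20 N or contact force between anything else and switch_fan above 20 N or contact force between anything else and switch_heat above 20 N).
It fails at once if the mug, the timer or the dropper bottle is moved or lifted by more than 15 mm (distance of any of mug, timer, dropper from where it was at the start of the episode above 0.015 m).
It also fails if it takes over 48 s, if anything falls off the work surface, if the arm or the gripper's body presses on something with over 40 N, if the wrist force passes 120 N, or if a joint passes its speed limit or range.

## Working session

There is one attempt and no reset: what is moved stays moved. The work goes in short steps, each a Python script; the robot and the scene stay as the last script left them, time stands still between calls to the robot, and variables do not carry over. Pictures are saved under pics/ and viewed, and the job is handed in when it is done.

```bash
mkdir -p pics; ls; python3 - <<'E'
from station import *
import cv2
for n in ["top","side","wrist"]:
    c=camera(n); cv2.imwrite(f"pics/{n}0.png",c["pixels"][:,:,::-1]); print(n,c["mtx"].round(1).tolist(),c["dist_coeffs"],c["R"].round(3).tolist(),c["t"].round(3))
print(read_clock(),read_position(),read_tcp_rot(),read_contact_force(),grip_depth)
E
```

```text
pics
top [[393.2, 0.0, 316.9], [0.0, 393.2, 192.7], [0.0, 0.0, 1.0]] [0.02314102 0.         0.         0.         0.        ] [[-0.025, -1.0, -0.003], [-0.997, 0.025, -0.071], [0.071, 0.001, -0.997]] [0.028 0.543 0.889]
side [[476.3, 0.0, 315.3], [0.0, 476.3, 196.8], [0.0, 0.0, 1.0]] [-0.11339079  0.          0.          0.          0.        ] [[0.988, -0.152, 0.015], [-0.071, -0.549, -0.833], [0.135, 0.822, -0.553]] [-0.556  0.129  0.965]
wrist [[301.6, 0.0, 316.7], [0.0, 301.6, 200.9], [0.0, 0.0, 1.0]] [0.00352917 0.         0.         0.         0.        ] [[0.417, 0.909, -0.003], [0.879, -0.402, 0.256], [0.232, -0.109, -0.967]] [-0.648 -0.025  0.394]
0.15 [0.26954898 0.59125454 0.40400239] [-1.38251439 -0.88774702  0.88965337] [0.56963168 0.70531533 0.33778715] 0.1804
```

View pics/top0.png

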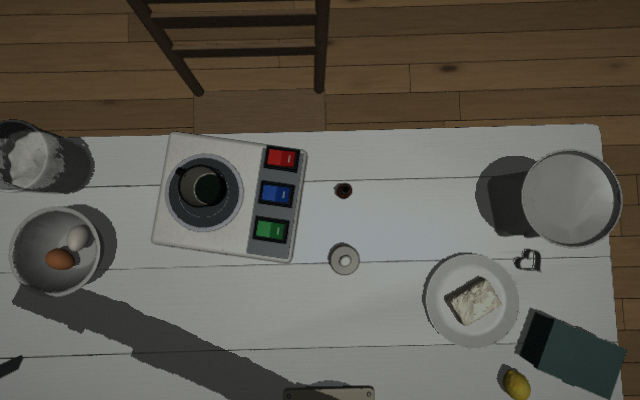

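View pics/side0.png

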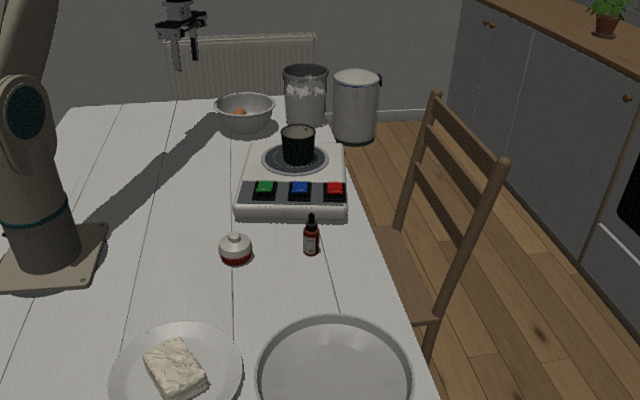

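View pics/wrist0.png

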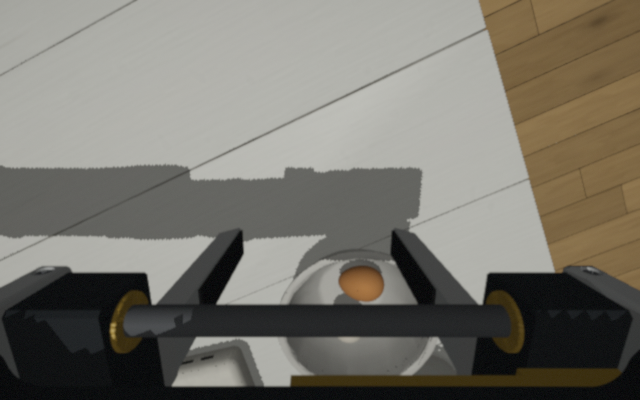

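The top view shows green at (270,229), blue (276,194) and red (282,158), with the warmer's −y to the right. The bottle is at (344,190) and the timer at (344,260). Both stand clear of the switches. Next I'll triangulate the rockers from the top and side views.

```bash
cat > h.py <<'E'
from station import *
import cv2, numpy as np
def und(c,p): return cv2.undistortPoints(np.array(p,float).reshape(-1,1,2),c["mtx"],c["dist_coeffs"]).reshape(-1,2)
def plane(c,p,z):
    n=und(c,p); d=np.c_[n,np.ones(len(n))]@c["R"]; o=-c["R"].T@c["t"]
    return o+d*((z-o[2])/d[:,2])[:,None]
def tri(a,pa,b,pb):
    P=[np.c_[c["R"],c["t"]] for c in (a,b)]
    X=cv2.triangulatePoints(P[0],P[1],und(a,pa).T,und(b,pb).T); return (X[:3]/X[3]).T
def masks(c):
    hsv=cv2.cvtColor(c["pixels"],cv2.COLOR_RGB2HSV); out={}
    for k,r in dict(green=[(40,80)],blue=[(105,130)],red=[(0,6),(174,180)]).items():
        m=sum(cv2.inRange(hsv,(a,120,60),(b,255,255)) for a,b in r)
        cs,_=cv2.findContours(m,cv2.RETR_EXTERNAL,cv2.CHAIN_APPROX_NONE)
        out[k]=cs
    return out
E
python3 - <<'E'
from h import *
t=camera("top"); s=camera("side"); C={}
for n,c in (("top",t),("side",s)):
    for k,cs in masks(c).items():
        b=max(cs,key=cv2.contourArea); 
        print(n,k,cv2.contourArea(b),cv2.boundingRect(b),[np.round(x,1) for x in cv2.minAreaRect(b)])
        m=cv2.moments(cv2.convexHull(b)); C[n,k]=(m["m10"]/m["m00"],m["m01"]/m["m00"]); print(C[n,k])
ks=["green","blue","red"]
print(tri(t,[C["top",k] for k in ks],s,[C["side",k] for k in ks]).round(4))
print(plane(t,[C["top",k] for k in ks],.067).round(4))
print(plane(s,[C["side",k] for k in ks],.067).round(4))
x,y,w,h=130,110,240,170
cv2.imwrite("pics/topz.png",cv2.resize(t["pixels"][y:y+h,x:x+w,::-1],None,fx=3.3,fy=3.3,interpolation=cv2.INTER_NEAREST))
E
```

```text
top green 331.5 (256, 221, 28, 18) [array([269.3, 229.2]), array([25.9, 15. ]), np.float64(8.1)]
(269.275146594497, 229.37753721244925)
top blue 350.0 (262, 185, 28, 18) [array([275.2, 193.2]), array([26.3, 14.9]), np.float64(7.1)]
(275.29468599033817, 193.19850680720245)
top red 352.0 (267, 149, 28, 18) [array([280.7, 157.6]), array([26.3, 15.1]), np.float64(7.1)]
(280.62894736842105, 157.48245614035088)
side green 290.5 (591, 0, 38, 17) [array([609.5,   8. ]), array([16., 37.]), np.float64(90.0)]
(609.94802259887, 6.761205273069679)
side blue 124.5 (291, 182, 17, 11) [array([299. , 186.5]), array([15.5, 10. ]), np.float64(4.4)]
(299.3309265944645, 186.7954271961492)
side red 143.0 (327, 182, 16, 12) [array([334.5, 187.5]), array([11., 15.]), np.float64(90.0)]
(334.3656957928803, 187.54800431499459)
[[ 0.7114 -0.1381  0.6636]
 [ 0.5407  0.1053  0.0661]
 [ 0.6196  0.0922  0.066 ]]
[[0.4624 0.1196 0.067 ]
 [0.5409 0.1052 0.067 ]
 [0.6195 0.092  0.067 ]]
[[3.0166 2.1981 0.067 ]
 [0.5403 0.1039 0.067 ]
 [0.6191 0.0906 0.067 ]]
```

View pics/topz.png

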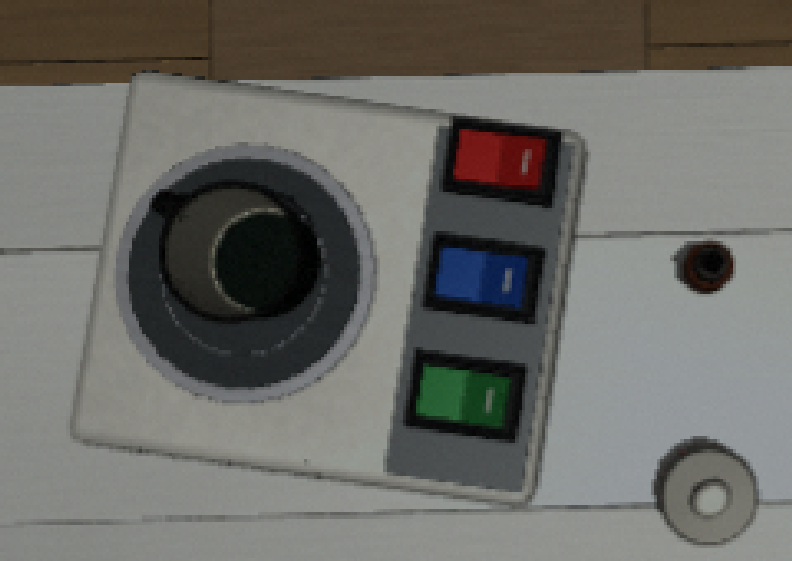

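The scale checks out: green to red measures 160 mm and the yaw is about −0.174 rad. Next I'll shut the fingers and go high above green.

```bash
cat >> h.py <<'E'
from scipy.spatial.transform import Rotation as Ro
yaw=-0.174
ex=np.array([np.cos(yaw),np.sin(yaw),0]); ey=np.array([-np.sin(yaw),np.cos(yaw),0])
CEN=dict(green=(.4624,.1196),blue=(.5409,.1052),red=(.6195,.0920))
def rot(s):
    x=s*ex; y=np.array([0,0,-1.]); return Ro.from_matrix(np.c_[x,y,np.cross(x,y)]).as_rotvec()
def pos(k,tip,d=.020):
    p=np.array([*CEN[k],0])-d*ey; p[2]=tip+.199; return p
E
python3 - <<'E'
from h import *
q0=np.array(read_joints())
best=[]
for s in (1,-1):
    q=ik(pos("green",.19),rot(s)); print(s,None if q is None else np.round(q,2))
    for k in CEN: print(k,[ (lambda r: None if r is None else np.round(r,2).tolist())(ik(pos(k,z),rot(s))) for z in (.1,.06)])
    if q is not None: best.append((np.abs(q-q0).max(),s))
s=min(best)[1]; print(best)
open("sgn","w").write(str(s))
command_gripper(0.0)
move_ptp(pos("green",.19),rot(s))
print(read_clock(),read_position(),read_finger_gap(),read_contact_force())
for n in ("top","side","wrist"): cv2.imwrite(f"pics/{n}1.png",camera(n)["pixels"][:,:,::-1])
E
```

```text
1 [-0.58  0.42  0.42  2.03 -0.25  0.74 -0.17]
green [[-0.49, 0.57, 0.31, 2.12, -0.35, 0.5, -0.09], [-0.45, 0.64, 0.25, 2.14, -0.39, 0.4, -0.06]]
blue [[-0.43, 0.65, 0.34, 1.92, -0.35, 0.63, -0.05], [-0.4, 0.71, 0.3, 1.94, -0.38, 0.54, -0.02]]
red [[-0.37, 0.74, 0.35, 1.71, -0.34, 0.76, -0.03], [-0.35, 0.79, 0.31, 1.73, -0.36, 0.68, -0.02]]
-1 [ 0.02  0.42 -0.4   2.01  0.24  0.75  2.44]
green [[0.01, 0.57, -0.41, 2.1, 0.43, 0.55, 2.25], [-0.01, 0.65, -0.38, 2.13, 0.53, 0.46, 2.16]]
blue [[0.07, 0.66, -0.43, 1.91, 0.42, 0.67, 2.35], [0.06, 0.72, -0.42, 1.93, 0.5, 0.59, 2.28]]
red [[0.1, 0.75, -0.44, 1.69, 0.42, 0.8, 2.44], [0.1, 0.8, -0.44, 1.71, 0.48, 0.73, 2.39]]
[(np.float64(0.6298808536426067), 1), (np.float64(2.4612231920748844), -1)]
3.575 [0.45909571 0.10120808 0.38894342] 0.004164261595188102 [-0.38535263  0.64792158  0.39079214]
```

View pics/side1.png

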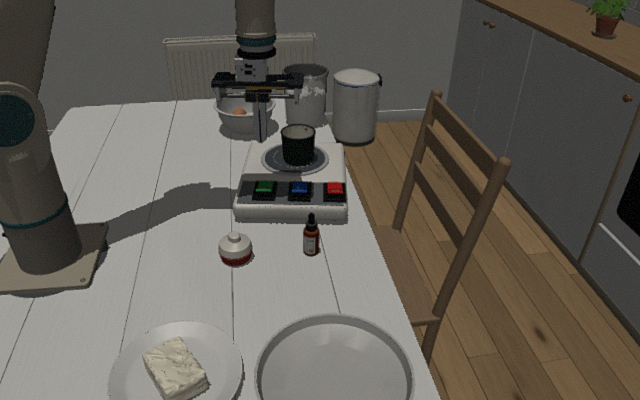

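View pics/wrist1.png

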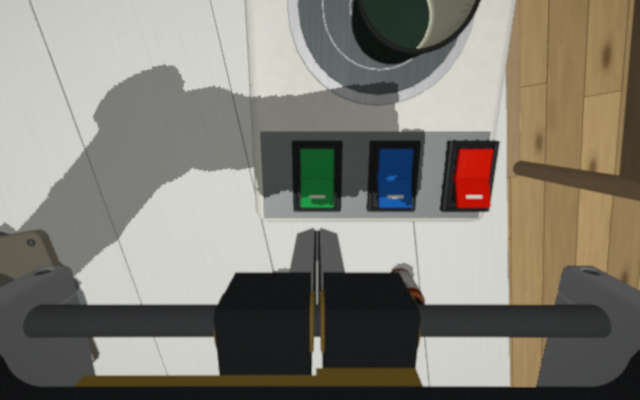

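The fingers are shut and in line with green (wrist column 317), and the jaw axis runs along the hinge. Next I'll press green under force control.

```bash
cat >> h.py <<'E'
def press(k, floor=.061):
    move_linear(pos(k,.082),rot(1),speed=.08)
    wait(.15)
    f0=read_contact_force()[2]
    hit=move_linear(pos(k,.066),speed=.012,contact_N=2.0)
    z=read_position()[2]-.199; print(k,"touch",hit,round(z,4),"t",read_clock())
    z=min(z,.078)
    while z>floor:
        z=max(z-.001,floor)
        move_linear(pos(k,z),speed=.012)
        f=read_contact_force()[2]-f0
        print(round(z,4),round(read_position()[2]-.199,4),round(f,2))
        if abs(f)>9: break
    wait(.15); print("held",round(read_contact_force()[2]-f0,2))
    move_linear(pos(k,.10),speed=.08)
    print("t",read_clock())
E
python3 - <<'E'
from h import *
press("green")
cv2.imwrite("pics/wrist2.png",camera("wrist")["pixels"][:,:,::-1])
s=camera("side")["pixels"][150:250,210:370,::-1]
cv2.imwrite("pics/side2.png",cv2.resize(s,None,fx=4,fy=4))
E
```

```text
green touch True 0.0726 t 6.1833
0.0716 0.0716 3.02
0.0706 0.0706 2.18
0.0696 0.0696 2.45
0.0686 0.0686 0.65
0.0676 0.0676 2.06
0.0666 0.0666 1.46
0.0656 0.0656 1.82
0.0646 0.0647 4.18
0.0636 0.0637 5.39
0.0626 0.0629 8.69
0.0616 0.062 9.09
held 9.11
t 9.7167
```

View pics/side2.png

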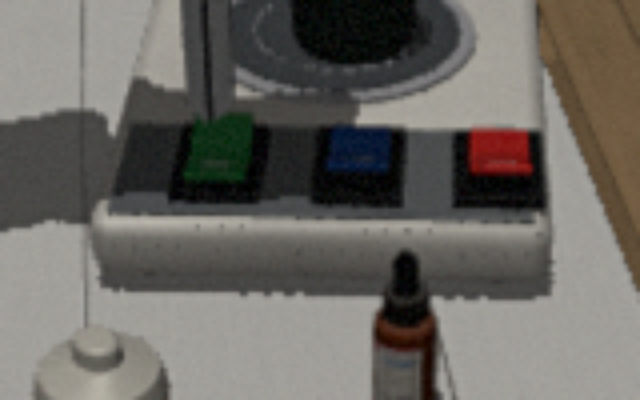

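View pics/wrist2.png

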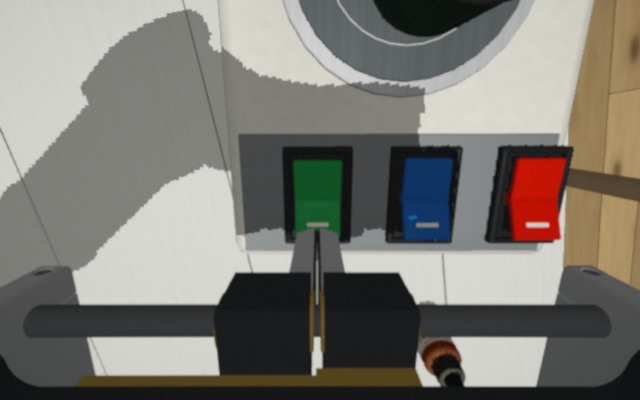

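In the side view, green (around 220,145 in the crop) now lies over, with its dashed half down and its far half raised. Blue and red are unchanged. Blue is next.

```bash
python3 - <<'E'
from h import *
move_linear(pos("blue",.10),speed=.08)
press("blue")
s=camera("side")["pixels"][150:250,210:370,::-1]
cv2.imwrite("pics/side3.png",cv2.resize(s,None,fx=4,fy=4))
E
```

```text
blue touch True 0.0722 t 12.3167
0.0712 0.0712 1.93
0.0702 0.0702 1.22
0.0692 0.0692 2.97
0.0682 0.0682 0.59
0.0672 0.0672 1.26
0.0662 0.0662 0.84
0.0652 0.0653 2.16
0.0642 0.0644 3.2
0.0632 0.0635 5.56
0.0622 0.0627 7.77
0.0612 0.0619 10.24
held 8.8
t 15.85
```

View pics/side3.png

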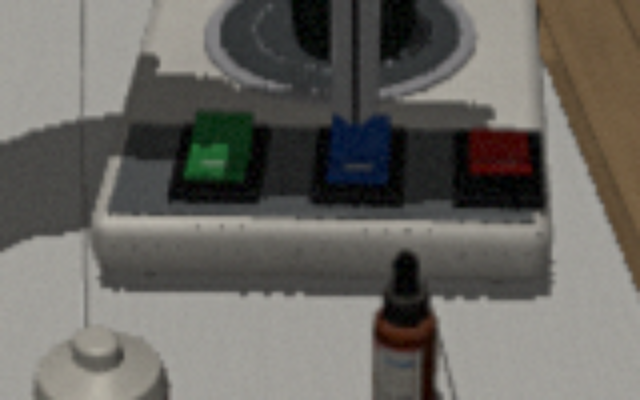

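Blue (around 360,150) now has the same shape as green, and red is still off. Red is next.

```bash
python3 - <<'E'
from h import *
move_linear(pos("red",.10),speed=.08)
press("red")
move_linear(pos("red",.22),speed=.12)
s=camera("side")["pixels"][150:250,210:370,::-1]
cv2.imwrite("pics/side4.png",cv2.resize(s,None,fx=4,fy=4))
cv2.imwrite("pics/wrist4.png",camera("wrist")["pixels"][:,:,::-1])
print(read_clock(),read_contact_force())
E
```

```text
red touch True 0.0724 t 18.3917
0.0714 0.0714 1.75
0.0704 0.0703 2.54
0.0694 0.0693 2.82
0.0684 0.0683 1.71
0.0674 0.0673 1.22
0.0664 0.0663 1.83
0.0654 0.0654 2.78
0.0644 0.0645 4.91
0.0634 0.0637 6.97
0.0624 0.0629 8.26
0.0614 0.0622 9.33
held 10.27
t 21.925
23.175 [ 0.9072668  -0.37681945  0.07073913]
```

View pics/side4.png

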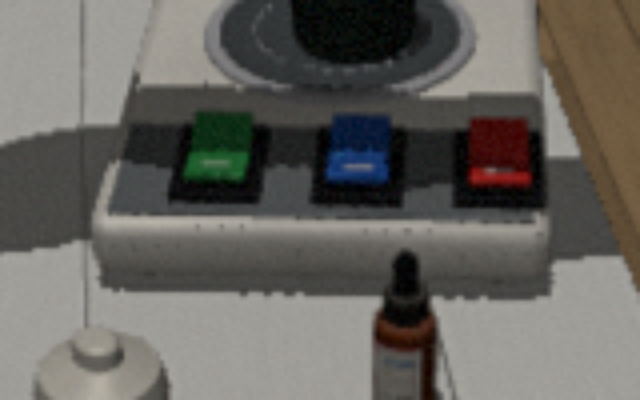

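View pics/wrist4.png

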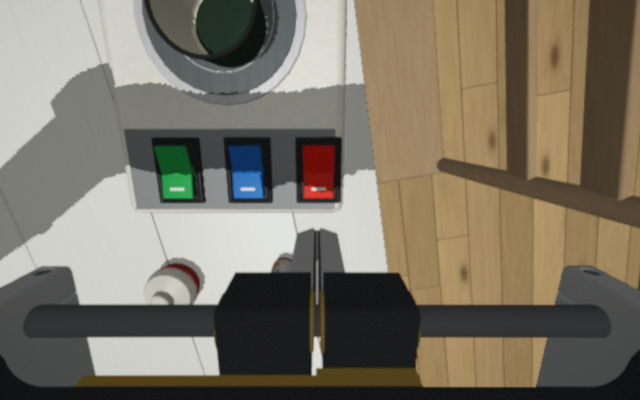

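In the side crop, all three rockers look alike: far halves up at rows 112–120 and dashed halves down. The mug, bottle and timer haven't moved, and the hand is clear.

```bash
python3 -c "
from station import *
hand_in(); print(read_clock())"
```

```text
the job is handed in; nothing more can be done
the job is handed in; nothing more can be done
```

All three switches look fully on, tapped in the order green, blue, red with the fingers shut, and the job is handed in. I found the rockers with colour masks in the top view. The side view agreed for blue and red to about 1.5 mm, but its green mask caught a plant, so green's position rests on the top view alone.

- **Pressing:** each press ended at about 9–10 N, under the 20 N limit. After the rocker had turned, the force climbed steadily as its spring took up, so each one had reached its stop.
- **Final pictures:** the side and wrist views show all three rockers tipped over alike. The mug, timer and bottle look unmoved by eye; I didn't measure their positions again.
- **End state:** the fingertips were about 0.22 m above the table and touching nothing. The clock read about 23 s of the 48 s allowed.

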